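# Seat a heat-sink module in a blind test dock

### The job

Pick up the finned heat-sink module by its red grip and slide it, fins first, into the covered slot of the test dock until you feel it come fully home against the stop hidden inside. Go gently: never press it against the stop with more than about 15 N. Leave it there resting flat on the dock's deck, let go, and do not disturb the cup, the fan or the screwdriver.

Things in the scene. Friction and masses are not known exactly. Their poses are not given: they have to be found in the camera images.
- module_grip (a point): Grip point of the loose heat-sink module: on the middle line of its red plastic rib, 36 mm above the module's underside. The rib is 40 mm long (x), 16 mm wide (y, grip it across this) and spans 8 to 52 mm above the underside. Axes: x points to the fin end (nose), z up. The nose face lies 103 mm ahead (+x) of this point, the tail end 27 mm behind it.
- module_center (a point): Centre of the same module, half-way up: 26 mm above its underside, 38 mm ahead (+x) of the grip point. The module (0.2 to 0.45 kg) is an aluminium base plate 130 x 50 x 8 mm with, over its front 70 mm, a block of aluminium fins 50 mm wide whose top is 30 mm above the underside. x points to the nose, z up.
- dock_mouth (a point): Centre of the mouth of the fixed dock's slot, on its deck, 8 mm above the table. x points into the slot (insertion direction), z up. The slot is 52.5 mm wide and 34 mm high, under a blue cover 100 mm long that starts at the mouth, top 49 mm above the table. A rigid stop hidden under the cover closes the slot somewhere 30 to 74 mm beyond the mouth, set anew each time: find it by feel.
- dock: The test dock; origin on the table right under the slot's mouth, axes as the mouth's. Its flat grey deck, 92 mm wide and 8 mm thick, starts 120 mm before the mouth and runs on as the slot's floor. Two orange flares from 12 mm before the mouth, rising to 24 mm above the table, guide a nose that is up to about 5 mm off. Sliding the module on the deck takes 0.5 to 5 N, more if it is pressed down.
- cup: Bystander: open steel cup, 68 mm across the rim, 60 mm high, loose. Origin at the centre of its underside.
- fan: Bystander: black square fan 60 x 60 x 25 mm, lying flat, loose. Origin at the centre of its underside.
- screwdriver: Bystander: yellow-handled screwdriver 170 mm long lying along its x axis, loose. Origin at its underside, about mid-length.
Mind the look-alikes: they are no part of the job. Of the things shaped like the part that bears module_grip, the aluminium one is meant.

How it is judged (in metres and radians):
At the end, for the whole second after the job is handed in: The module's nose is within 2 mm of the hidden stop, its axis within 0.06 rad (3.5 degrees) of the slot's, centred in the slot within 2.5 mm, lying flat on the deck (underside within 2 mm of it, tilt under 0.04 rad), at rest and released (x of stop_face in the frame of module_nose between -0.002 and 0.002 m and angle between the x axis of module_center and the x axis of dock_mouth, either way round below 0.06 rad and y of module_center in the frame of dock_mouth between -0.0025 and 0.0025 m and z of module_center in the frame of dock_mouth between 0.024 and 0.028 m and angle between module_center's own z axis and vertical below 0.04 rad and linear speed of module below 0.005 m/s); the robot touches nothing.
It fails at once if the module is pressed against the hidden stop with more than 18 N (contact force between module and stop above 18 N).
It fails at once if the cup is disturbed (moved more than 15 mm) (distance of cup from where it was at the start of the episode above 0.015 m).
It fails at once if the fan is disturbed (moved more than 15 mm) (distance of fan from where it was at the start of the episode above 0.015 m).
It fails at once if the screwdriver is disturbed (moved more than 20 mm) (distance of screwdriver from where it was at the start of the episode above 0.02 m).
It also fails if it takes over 48 s, if anything falls off the work surface, if the arm or the gripper's body presses on something with over 40 N, if the wrist force passes 120 N, or if a joint passes its speed limit or range.

### The arm

A 6-joint arm with a two-finger parallel gripper is mounted at the origin on the work surface. World frame = base frame: x ahead of the robot, y to its left, z up, the work surface at z = 0. Lengths are in m, angles in degrees, forces in N, time in s.
With the tool pointing down it reaches from about 0.35 to 0.775 m from the base axis. Payload 5.5 kg.
Tool frame: the origin (TCP) lies on the centre line of the jaws, within the pads' length; the fingertips stand 22 mm ahead of it and the grasp point (between the pads) lies 3 mm ahead of it; y points along the fingers, x is the direction in which the jaws open and shut, and the axes are right-handed (so a half turn about y gives the same grasp; the last joint's range is limited). The gripper opens to 85 mm and grips with 20 to 120 N. Pads are 22 mm wide; open, the fingers measure 114 mm over their backs; the gripper's body (76 mm by 85 mm) begins 54 mm behind the grasp point. The pads swing forward as they close: fully open they stand 13 mm farther back than shut.
Start: joints at [57.548, 17.945, 2.641, 74.691, 0, 82.002], TCP at [0.238, 0.523, 0.253] pointing down, gripper open.
Joint ranges: [-158.12, 158.12], [-49.38, 96.58], [-58.88, 72.47], [-126.05, 133.96], [-84.25, 85.87], [-180, 180]. Speed limits (degrees/s): [147.25, 147.25, 180, 180, 180, 180].

### API

Orientations are given as a 3x3 rotation matrix whose columns are the frame's x, y, z axes.
In Python, from workcell import robot gives the robot as it stands. The module is installed in compiled form; this text tells all that it offers.
- The arm moves only by the tool apply_moves, never from a script. Its argument "moves" is a list that holds one entry, the list of rows, each a list of 5 numbers: the finger opening in mm, from 0 to 85.4, then the shift along the tool's x, y, z in mm, then the turn about the tool's y in rad. In form: [[[claw, tx, ty, tz, turn], ...]]. A call has 1 to 10 rows; each row is the pose to reach, as a shift and turn from the pose commanded when the call began, along the tool's axes at that moment; what a row does not reach only later rows make up. A row lasts 1/12 s, in which the tool goes at most 41.7 mm and 7.16 degrees, less where a joint would pass 70% of its speed; a pose out of reach is approached as far as the arm can. A call with a gripper value outside its range is refused whole. The fingers move at their own pace and stop on an object; the grip force is fixed at half the most. Time passes only in rows, so rows that repeat a pose let the fingers close. It gives the time, the measured TCP pose, the force and the opening at its end, in the units of the state.
- robot.sense(): the state, without advancing time (a new reading comes with each control period).
- robot.grab_frame(name): name is "side" or "top"; returns a dict with "frame" (480x640x3 uint8, red, green, blue), "depth" (480x640 float32, m along the optical axis (not along the pixel's ray), 0 where there is no reading), "camera_matrix" (3x3 intrinsics, pixels), "k1" (the pictures are not rectified: a ray, as slopes to the right and down, at radius r is drawn at 1 + k1 r^2 times it, then the intrinsics apply), "view" (4x4, takes a point from world to camera coordinates). Camera axes: x right, y up, looking along -z (the intrinsics and any distortion apply to the point x, -y, -z); pixel columns grow to the right and rows downward; lengths in m; the calibration is good to about 2 mm. A picture is of the moment at which its call begins.
- robot.hand_in(): hands the job in, once; it reports no verdict.
Trained networks look in a picture, given as the dict that the camera call returned (one of the last four; its "shot" number tells which), for a name from the list of things; names that differ only in an ending like _2 or _b are one class to them, and where a whole thing is asked for, a point or a joint stands for the part that bears it (a point fixed in the world has none). Each returns a list of dicts, best first, with "p" (0 to 1); they miss things now and then, are a little off and sometimes report something else, mostly with a low value. They report only what shows in the picture. A call takes as long as a camera call. They do not tell look-alikes from the thing itself.
- robot.search_frame(picture, query): "rect" ([left, top, right, bottom] in pixels, round what is visible of it).
The state is a dict: "time_s": time; "qpos": joint angles; "qd": joint speeds; "tau": joint torques, N m; "tool_pos": TCP position; "ee_rot": TCP orientation; "ft_force": force on the tool from outside, world axes, zero at the start; "wrist_torque": the same for the moment, N m; "grip_width": finger opening in m.
Only numpy, scipy, OpenCV 4.12 (cv2) and the standard library are available. Lean on these libraries where they do the work, as an engineer would, in place of code of your own. Each camera call takes 0.05 s, during which the arm holds its last target.

## Working session

There is one attempt and no reset: what is moved stays moved. The work goes in short steps, Python scripts to look and compute and a tool call to move; the robot and the scene stay as the last step left them, time stands still between calls to the robot, and variables do not carry over. Pictures are saved under pics/ and viewed, and the job is handed in when it is done.

Besides the shell and the picture viewer there is one more tool, called after "Call:" as name([rows], argument=value, ...), one row to a line, values as JSON. apply_moves: Moves the arm, as the interface text tells. Its arguments: {"type":"object","properties":{"moves":{"type":"array"}},"required":["moves"]}

```bash
ls; mkdir -p pics; cat > h.py <<'E'
import numpy as np, cv2
from workcell import robot
def snap(n,f):
    d=robot.grab_frame(n); cv2.imwrite('pics/'+f,d['frame'][:,:,::-1]); np.savez('pics/'+f+'.npz',**{k:d[k] for k in('frame','depth','camera_matrix','k1','view')}); return d
def ray(d,u,v):
    K=d['camera_matrix']; xd=(u-K[0,2])/K[0,0]; yd=(v-K[1,2])/K[1,1]; k=float(d['k1']); x,y=xd,yd
    for _ in range(20):
        s=1+k*(x*x+y*y); x,y=xd/s,yd/s
    V=np.linalg.inv(d['view']); o=V[:3,3]; r=V[:3,:3]@np.array([x,-y,-1]); return o,r
def atz(d,u,v,z):
    o,r=ray(d,u,v); return o+r*(z-o[2])/r[2]
def dep(d,u,v):
    o,r=ray(d,u,v); return o+r*d['depth'][int(round(v)),int(round(u))]
def proj(d,p):
    c=d['view']@np.append(p,1); x,y=c[0]/-c[2],-c[1]/-c[2]; s=1+float(d['k1'])*(x*x+y*y); K=d['camera_matrix']
    return np.array([K[0,0]*x*s+K[0,2],K[1,1]*y*s+K[1,2]])
class L(dict): pass
def load(f):
    z=np.load('pics/'+f+'.npz'); return {k:z[k] for k in z}
E
python3 - <<'E'
from h import *
for n in('top','side'):
    d=snap(n,n+'1.png'); V=np.linalg.inv(d['view']); print(n,d['camera_matrix'],d['k1'],V.round(3))
    for q in('module_grip','dock','cup','fan','screwdriver'):
        print(q,[(np.round(r['rect']),round(r['p'],2)) for r in robot.search_frame(d,q)][:4])
print(robot.sense())
E
```

```text
pics
top [[596.65463762   0.         322.16988302]
 [  0.         596.65463762 240.60443912]
 [  0.           0.           1.        ]] 0.025338698899956366 [[ 0.022  0.986 -0.163  0.301]
 [-1.     0.018 -0.025 -0.118]
 [-0.022  0.163  0.986  1.35 ]
 [ 0.     0.     0.     1.   ]]
module_grip [(array([439., 196., 478., 254.]), 0.91), (array([356., 243., 414., 279.]), 0.88)]
dock [(array([162., 210., 277., 254.]), 0.64)]
cup [(array([288., 139., 320., 173.]), 0.98)]
fan [(array([206., 130., 236., 161.]), 0.89)]
screwdriver [(array([367., 154., 441., 170.]), 0.59)]
side [[508.093962     0.         315.99806063]
 [  0.         508.093962   244.5041178 ]
 [  0.           0.           1.        ]] -0.05899547461193684 [[-0.958  0.209 -0.195  0.341]
 [-0.285 -0.741  0.608  0.453]
 [-0.018  0.638  0.769  0.75 ]
 [ 0.     0.     0.     1.   ]]
module_grip [(array([399., 214., 458., 277.]), 0.86), (array([308., 134., 362., 171.]), 0.79), (array([329., 180., 380., 239.]), 0.71)]
dock [(array([206., 311., 302., 456.]), 0.62)]
cup [(array([188., 231., 226., 277.]), 0.6)]
fan [(array([119., 325.,
[... 156 characters left out ...]
.46900459e+01,
       1.01595003e-04, 8.20020887e+01]), 'qd': array([ 0.03312655,  0.08386335,  0.01172884,  0.0404857 , -0.08354795,
       -0.00353204]), 'tau': array([-2.77965983e-04, -4.80150068e+01,  2.98664850e+01,  3.12931588e-04,
       -1.24472340e-04, -4.47209523e-07]), 'tool_pos': array([0.23804559, 0.52345855, 0.25335769]), 'ee_rot': array([[ 4.13946476e-01,  8.96561666e-05, -9.10301218e-01],
       [ 9.10301206e-01,  1.44303078e-04,  4.13946486e-01],
       [ 1.68472123e-04, -9.99999986e-01, -2.18803658e-05]]), 'ft_force': array([ 0.15491924, -0.49660631, -0.54794962]), 'wrist_torque': array([-6.39855823e-05,  1.72352196e-02, -6.87892381e-02]), 'grip_width': 0.08526469897313185}
```

View pics/top1.png

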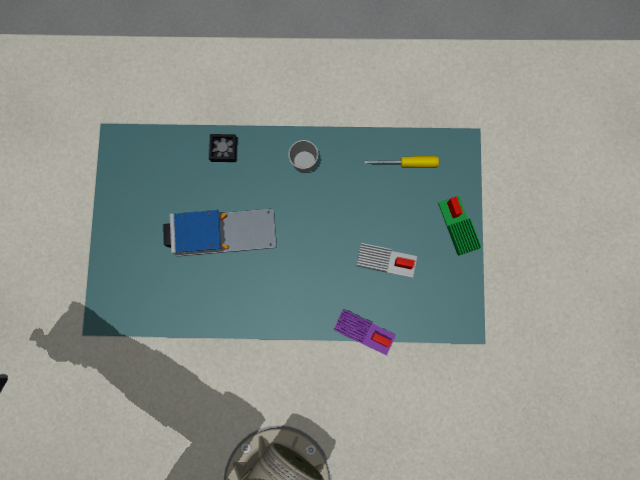

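View pics/side1.png

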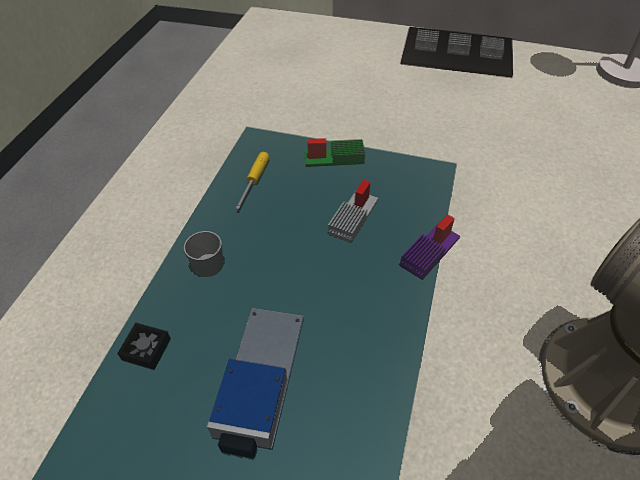

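```bash
python3 - <<'E'
import cv2
t=cv2.imread('pics/top1.png')[120:290,150:490]
cv2.imwrite('pics/topc.png',cv2.resize(t,(800,400),interpolation=cv2.INTER_CUBIC))
t=cv2.imread('pics/side1.png')[120:300,290:490]
cv2.imwrite('pics/sidec.png',cv2.resize(t,(660,594),interpolation=cv2.INTER_CUBIC))
E
```

```text
(no output)
```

View pics/topc.png

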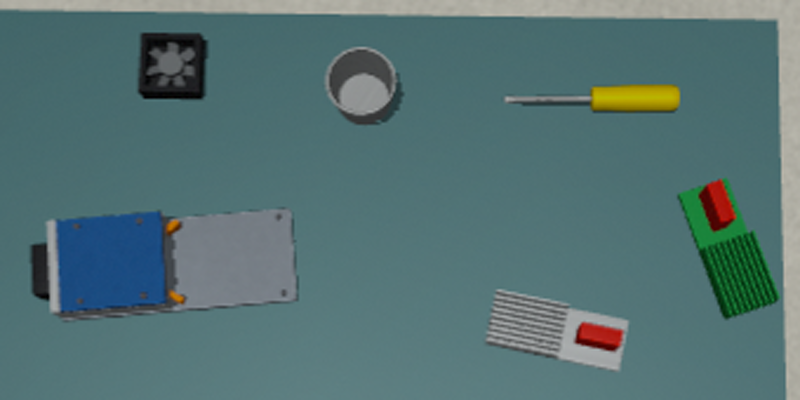

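View pics/sidec.png

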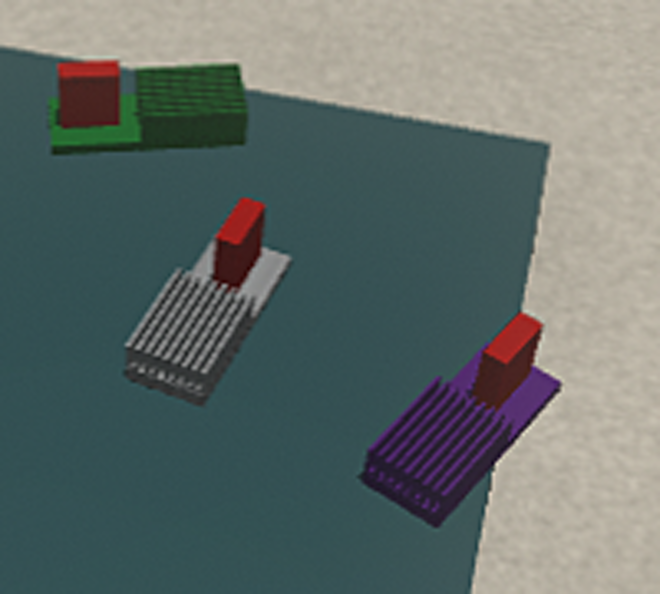

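The top view shows three similar modules: green at (460,225), aluminium at (387,261) and purple at (365,332). The side view shows the same three at (335,152), (352,210) and (430,247). I choose the aluminium one, which the close crop confirms: silver base and fins with a red rib. The dock mouth is near (222,230) in the top view, with insertion towards image left (+y).

```bash
cat >> h.py <<'E'
def cloud(d):
    K=d['camera_matrix']; k=float(d['k1']); v,u=np.mgrid[0:480,0:640].astype(float)
    xd=(u-K[0,2])/K[0,0]; yd=(v-K[1,2])/K[1,1]; x,y=xd.copy(),yd.copy()
    for _ in range(20):
        s=1+k*(x*x+y*y); x,y=xd/s,yd/s
    z=d['depth'].astype(float); c=np.stack([x*z,-y*z,-z],-1); V=np.linalg.inv(d['view'])
    return c@V[:3,:3].T+V[:3,3]
def mask(d,kind):
    h=cv2.cvtColor(d['frame'],cv2.COLOR_RGB2HSV).astype(int); H,S,Vv=h[...,0],h[...,1],h[...,2]
    if kind=='red': return ((H<6)|(H>174))&(S>150)&(Vv>60)
    if kind=='blue': return (abs(H-107)<10)&(S>170)&(Vv>70)
    if kind=='grey': return (S<45)&(Vv>80)
    if kind=='orange': return (H>8)&(H<20)&(S>150)
def inbox(m,r):
    o=np.zeros_like(m); o[r[1]:r[3],r[0]:r[2]]=m[r[1]:r[3],r[0]:r[2]]; return o
E
python3 - <<'E'
from h import *
B={'top':dict(red=(380,245,420,285),alu=(350,235,420,285),deck=(222,200,285,260),blue=(165,205,225,260)),
'side':dict(red=(345,175,380,212),alu=(320,175,385,245),deck=(235,300,310,450),blue=(200,350,295,440))}
for n in('top','side'):
    d=load(n+'1.png'); P=cloud(d)
    tm=P[300:304,300:304] if n=='top' else P[300:304,350:354]; print(n,'table z',tm[...,2].mean(), tm[...,2].std())
    for k,b in B[n].items():
        m=inbox(mask(d,{'red':'red','alu':'grey','deck':'grey','blue':'blue'}[k]),b); Q=P[m]
        z=Q[:,2]; print(k,m.sum(),'z pct',np.percentile(z,[5,25,50,75,95]).round(4))
        if k=='red': s=z>np.percentile(z,95)-.01
        elif k=='alu': s=(z>.02)&(z<.04)
        elif k=='deck': s=(abs(z-.008)<.008)
        else: s=(z>.04)
        mm=np.zeros_like(m); mm[m]=s
        A=Q[s][:,:2].astype(np.float32); r=cv2.minAreaRect(A); print('  world rect',np.round(r[0],4),np.round(r[1],4),round(r[2],2), 'meanz',Q[s][:,2].mean().round(4), 'mean',A.mean(0).round(4))
E
```

```text
top table z 0.00021297683533216816 0.002625322704824695
red 158 z pct [0.0245 0.0481 0.0511 0.0532 0.0564]
  world rect [ 0.3985 -0.192 ] [0.0365 0.2421] 44.46 meanz 0.0627 mean [ 0.4698 -0.2656]
alu 1152 z pct [0.0044 0.0087 0.0144 0.0271 0.0325]
  world rect [ 0.4796 -0.2278] [0.1224 0.0511] 79.09 meanz 0.0281 mean [ 0.4843 -0.2021]
deck 1974 z pct [0.0034 0.006  0.0079 0.0099 0.0124]
  world rect [0.5442 0.0861] [0.0926 0.1226] 5.28 meanz 0.0079 mean [0.5438 0.0833]
blue 1663 z pct [0.0443 0.0472 0.049  0.0508 0.0535]
  world rect [0.4583 0.0508] [0.4458 0.1233] 62.48 meanz 0.0536 mean [0.5314 0.1923]
side table z 0.00018838727262533023 0.0009592457254074193
red 210 z pct [0.02   0.0314 0.0489 0.0516 0.0534]
  world rect [ 0.4723 -0.2654] [0.0418 0.0155] 79.33 meanz 0.051 mean [ 0.4717 -0.2647]
alu 688 z pct [0.0061 0.0089 0.0274 0.0295 0.0312]
  world rect [ 0.4846 -0.2067] [0.0871 0.0511] 78.52 meanz 0.0287 mean [ 0.4854 -0.2004]
deck 3218 z pct [0.0056 0.0068 0.0078 0.0087 0.0486]
  world rect [0.5394 0.1389] [0.0922 0.2279] 6.0 meanz 0.0076 mean [0.5431 0.0826]
blue 3772 z pct [0.0471 0.0483 0.0491 0.0499 0.0511]
  world rect [0.4763 0.3098] [0.114  0.3779] 26.64 meanz 0.0509 mean [0.5323 0.1984]
```

```bash
cat >> h.py <<'E'
def rectat(d,m,z,open_=True):
    m=m.astype(np.uint8)
    n,l,s,c=cv2.connectedComponentsWithStats(m,connectivity=4); i=1+np.argmax(s[1:,4]); m=(l==i)
    v,u=np.nonzero(m); Q=np.array([atz(d,a,b,z)[:2] for a,b in zip(u,v)])
    return Q
def mom(Q):
    c=Q.mean(0); w,V=np.linalg.eigh(np.cov(Q.T)); a=V[:,1]; return c,np.degrees(np.arctan2(a[1],a[0]))%180,np.sqrt(12*w[::-1])
E
python3 - <<'E'
from h import *
B={'top':dict(red=(380,245,420,285),alu=(350,235,420,285),deck=(228,200,285,260),blue=(165,205,225,260)),
'side':dict(red=(345,175,380,212),alu=(320,175,385,245),deck=(235,300,310,450),blue=(200,350,295,440))}
for n in('top','side'):
    d=load(n+'1.png'); P=cloud(d)
    for k,z0,tol in (('red',.052,.008),('deck',.008,.012),('blue',.049,.02)):
        m=inbox(mask(d,k if k!='deck' else 'grey'),B[n][k])
        if k!='blue': m&=abs(P[...,2]-z0)<tol
        if k=='red':
            h=d['frame'][...,0]; m&=h>(150 if n=='side' else 0)
        Q=rectat(d,m,z0); c,a,s=mom(Q); r=cv2.minAreaRect(Q.astype(np.float32))
        print(n,k,len(Q),'c',c.round(4),'ang',a.round(2),'size',s.round(4),'| rect',np.round(r[0],4),np.round(r[1],4),round(r[2],2))
    m=inbox(mask(d,'orange'),(200,200,240,260) if n=='top' else (220,340,310,400)); Q=P[m]; print('orange',m.sum(),Q.mean(0) if m.sum() else '')
E
```

```text
top red 123 c [ 0.4711 -0.2667] ang 80.08 size [0.0384 0.0156] | rect [ 0.4711 -0.2667] [0.0378 0.0152] 79.61
top deck 1837 c [0.5441 0.0793] ang 99.66 size [0.1079 0.0913] | rect [0.5445 0.0799] [0.0918 0.1094] 6.08
top blue 1663 c [0.5322 0.1935] ang 95.9 size [0.0977 0.0864] | rect [0.5323 0.1936] [0.0878 0.098 ] 6.1
orange 42 [0.54262087 0.13963635 0.02134354]
side red 88 c [ 0.4719 -0.2661] ang 78.42 size [0.0383 0.0129] | rect [ 0.4719 -0.2663] [0.0373 0.0124] 78.58
side deck 2926 c [0.5441 0.0802] ang 111.83 size [0.1037 0.0911] | rect [0.5431 0.0999] [0.0913 0.1454] 5.99
side blue 3772 c [0.5329 0.1977] ang 97.01 size [0.0977 0.0867] | rect [0.5335 0.1959] [0.0877 0.098 ] 6.06
orange 0
```

```bash
python3 - <<'E'
from h import *
# detailed crops 
t=cv2.imread('pics/side1.png')[295:465,195:315]; cv2.imwrite('pics/sd.png',cv2.resize(t,None,fx=3.5,fy=3.5,interpolation=cv2.INTER_NEAREST))
t=cv2.imread('pics/top1.png')[200:265,155:285]; cv2.imwrite('pics/td.png',cv2.resize(t,None,fx=6,fy=6,interpolation=cv2.INTER_NEAREST))
E
```

```text
(no output)
```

View pics/sd.png

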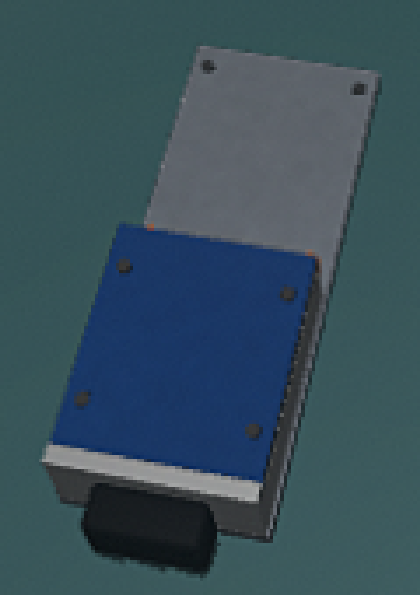

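View pics/td.png

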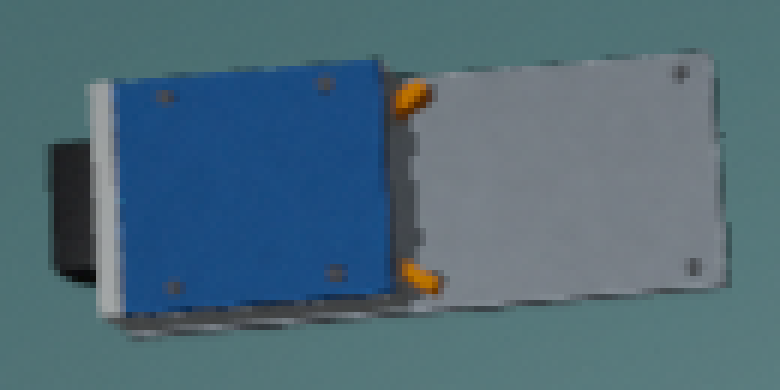

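```bash
cat >> h.py <<'E'
def plan(p,ang):
    s=robot.sense(); R=s['ee_rot']; t=R.T@(np.array(p)-s['tool_pos'])*1000
    a=np.degrees(np.arctan2(R[1,0],R[0,0])); dz=(ang-90-a+180)%360-180
    print('t',s['time_s'],'tool',s['tool_pos'].round(4),'zang',round(a+90,2),'shift',t.round(1),'turn',round(-np.radians(dz),4),'F',s['ft_force'].round(2),'g',round(s['grip_width'],4))
E
python3 -c "
from h import *
plan([.472,-.266,.20],79)"
```

```text
t 0.6 tool [0.238  0.5235 0.2534] zang 155.55 shift [-621.8   53.3 -539.8] turn 1.336 F [ 0.15 -0.5  -0.55] g 0.0853
```

Call:
apply_moves([
  [[85, -622, 0, -540, 1.336], [85, -622, 0, -540, 1.336], [85, -622, 0, -540, 1.336], [85, -622, 0, -540, 1.336], [85, -622, 0, -540, 1.336], [85, -622, 0, -540, 1.336], [85, -622, 0, -540, 1.336], [85, -622, 0, -540, 1.336], [85, -622, 0, -540, 1.336], [85, -622, 0, -540, 1.336]],
])

```text
time_s: 1.43
tool_pos: [0.3565, 0.1221, 0.2537]
ee_rot: [[0.994, 0.001, 0.111], [-0.111, 0.0, 0.994], [0.001, -1.0, 0.0]]
ft_force: [1.1, 0.3, 0.4]
grip_width: 0.0851
```

```bash
python3 -c "
from h import *
plan([.472,-.266,.20],79)"
```

```text
t 1.4333 tool [0.3565 0.1221 0.2537] zang 83.6 shift [ 157.9   53.8 -372.9] turn 0.0803 F [1.11 0.26 0.37] g 0.0851
```

Call:
apply_moves([
  [[85, 158, 53, -373, 0.08], [85, 158, 53, -373, 0.08], [85, 158, 53, -373, 0.08], [85, 158, 53, -373, 0.08], [85, 158, 53, -373, 0.08], [85, 158, 53, -373, 0.08], [85, 158, 53, -373, 0.08], [85, 158, 53, -373, 0.08], [85, 158, 53, -373, 0.08], [85, 158, 53, -373, 0.08]],
])

```text
time_s: 2.27
tool_pos: [0.4745, -0.2669, 0.1998]
ee_rot: [[0.982, 0.001, 0.186], [-0.186, -0.001, 0.982], [0.001, -1.0, -0.001]]
ft_force: [1.4, 0.1, 0.5]
grip_width: 0.0848
```

```bash
python3 -c "
from h import *
plan([.472,-.266,.12],79)"
```

```text
t 2.2667 tool [ 0.4745 -0.2669  0.1998] zang 79.25 shift [-2.7 79.8  0.4] turn 0.0044 F [1.35 0.1  0.52] g 0.0848
```

Call:
apply_moves([
  [[85, 0, 40, 0, 0], [85, 0, 80, 0, 0], [85, 0, 80, 0, 0], [85, 0, 80, 0, 0], [85, 0, 80, 0, 0]],
])

```text
time_s: 2.68
tool_pos: [0.4747, -0.2638, 0.1219]
ee_rot: [[0.983, 0.001, 0.185], [-0.185, -0.001, 0.983], [0.001, -1.0, -0.0]]
ft_force: [0.8, 0.7, 0.3]
grip_width: 0.0852
```

```bash
python3 - <<'E'
from h import *
plan([.472,-.266,.042],79)
d=snap('side','s2.png'); e=snap('top','t2.png')
a=cv2.imread('pics/s2.png')[100:300,250:490]; cv2.imwrite('pics/s2c.png',cv2.resize(a,None,fx=3,fy=3))
a=cv2.imread('pics/t2.png')[220:320,320:480]; cv2.imwrite('pics/t2c.png',cv2.resize(a,None,fx=4,fy=4))
E
```

```text
t 2.6833 tool [ 0.4747 -0.2638  0.1219] zang 79.36 shift [-2.3 79.9 -2.6] turn 0.0063 F [0.81 0.71 0.31] g 0.0852
```

View pics/s2c.png

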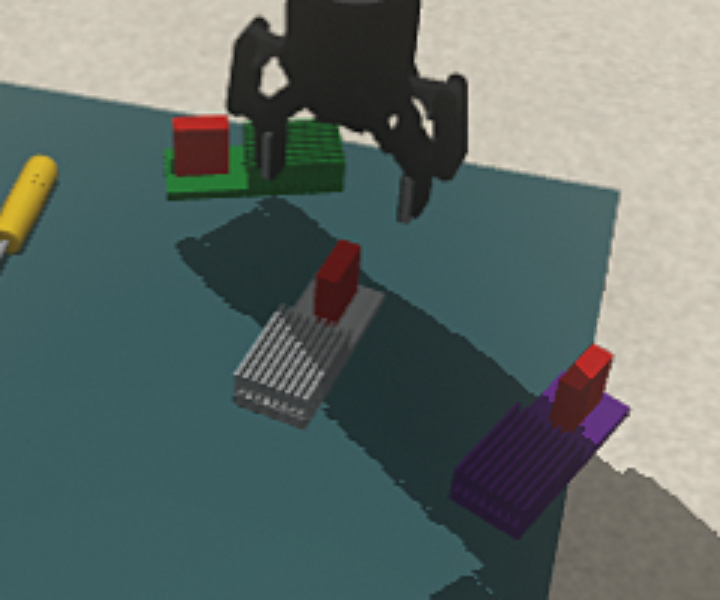

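View pics/t2c.png

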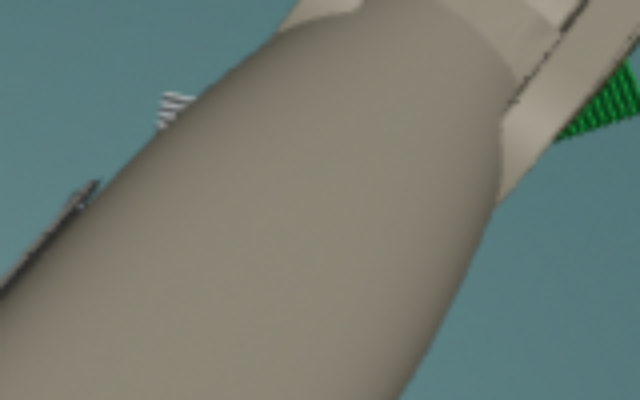

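The side crop shows the open jaws straddling above the aluminium rib (crop 338,280) and aligned across it. Nothing else is near. I'll descend and close.

Call:
apply_moves([
  [[85, -2.3, 30, -2.5, 0.006], [85, -2.3, 55, -2.5, 0.006], [85, -2.3, 70, -2.5, 0.006], [85, -2.3, 80, -2.5, 0.006], [85, -2.3, 80, -2.5, 0.006], [85, -2.3, 80, -2.5, 0.006]],
])

```text
time_s: 3.28
tool_pos: [0.4722, -0.2661, 0.0416]
ee_rot: [[0.982, 0.001, 0.19], [-0.19, -0.001, 0.982], [0.002, -1.0, -0.001]]
ft_force: [0.4, 0.1, 1.0]
grip_width: 0.0849
```

Call:
apply_moves([
  [[0, 0, 0, 0, 0], [0, 0, 0, 0, 0], [0, 0, 0, 0, 0], [0, 0, 0, 0, 0], [0, 0, 0, 0, 0], [0, 0, 0, 0, 0], [0, 0, 0, 0, 0], [0, 0, 0, 0, 0]],
])

```text
time_s: 3.95
tool_pos: [0.472, -0.2661, 0.0408]
ee_rot: [[0.982, 0.001, 0.191], [-0.191, -0.001, 0.982], [0.002, -1.0, -0.001]]
ft_force: [0.1, -0.8, 4.0]
grip_width: 0.0153
```

```bash
python3 - <<'E'
from h import *
plan([.472,-.266,.042],79)
d=snap('side','s3.png')
a=cv2.imread('pics/s3.png')[100:300,250:490]; cv2.imwrite('pics/s3c.png',cv2.resize(a,None,fx=3,fy=3))
E
```

```text
t 3.95 tool [ 0.472  -0.2661  0.0408] zang 79.0 shift [-0.1 -1.2  0.1] turn -0.0 F [ 0.13 -0.8   3.95] g 0.0153
```

View pics/s3c.png

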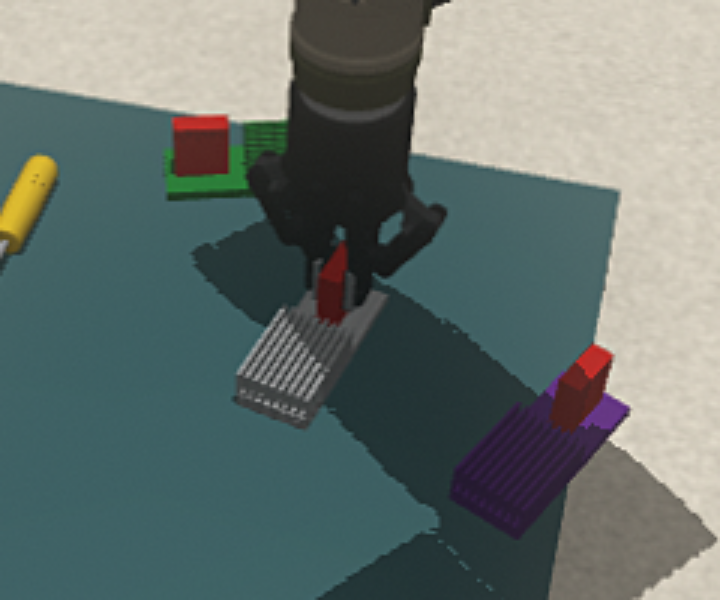

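Call:
apply_moves([
  [[0, 0, -10, 0, 0], [0, 0, -30, 0, 0], [0, 0, -60, 0, 0], [0, 0, -60, 0, 0], [0, 0, -60, 0, 0]],
])

```text
time_s: 4.42
tool_pos: [0.4719, -0.2662, 0.1016]
ee_rot: [[0.982, 0.002, 0.191], [-0.191, -0.001, 0.982], [0.002, -1.0, -0.001]]
ft_force: [0.2, 0.2, -2.7]
grip_width: 0.0153
```

```bash
python3 - <<'E'
from h import *
plan([.5516,.0169,.1008],96.05)
d=snap('side','s4.png')
a=cv2.imread('pics/s4.png')[100:300,250:490]; cv2.imwrite('pics/s4c.png',cv2.resize(a,None,fx=3,fy=3))
E
```

```text
t 4.4167 tool [ 0.4719 -0.2662  0.1016] zang 79.0 shift [ 24.2   0.5 293.1] turn -0.2976 F [ 0.24  0.22 -2.66] g 0.0153
```

View pics/s4c.png

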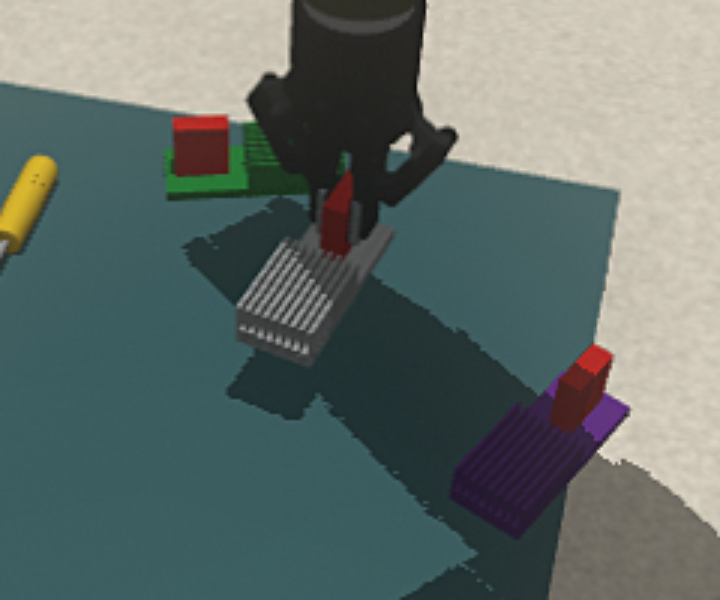

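Call:
apply_moves([
  [[0, 2.5, 0, 30, -0.03], [0, 5, 0, 60, -0.07], [0, 8, 0, 100, -0.11], [0, 11.5, 0, 140, -0.15], [0, 15, 0, 180, -0.19], [0, 18, 0, 220, -0.23], [0, 21.5, 0, 255, -0.26], [0, 23.5, 0, 280, -0.285], [0, 24, 0, 293, -0.298], [0, 24, 0, 293, -0.298]],
])

```text
time_s: 5.3
tool_pos: [0.5498, 0.0201, 0.0986]
ee_rot: [[0.994, -0.003, -0.11], [0.11, 0.001, 0.994], [-0.003, -1.0, 0.001]]
ft_force: [0.1, -0.3, -3.9]
grip_width: 0.015
```

Call:
apply_moves([
  [[0, 0, 0, 0, 0], [0, 0, 0, 0, 0]],
])

```text
time_s: 5.47
tool_pos: [0.5499, 0.0165, 0.0993]
ee_rot: [[0.994, -0.002, -0.105], [0.105, -0.0, 0.994], [-0.002, -1.0, -0.0]]
ft_force: [0.4, -0.5, -2.5]
grip_width: 0.0152
```

```bash
python3 - <<'E'
from h import *
plan([.5516,.0169,.0518],96.05)
d=snap('side','s5.png'); d2=snap('top','t5.png'); 
a=cv2.imread('pics/s5.png')[230:470,180:380]; cv2.imwrite('pics/s5c.png',cv2.resize(a,None,fx=2.5,fy=2.5))
a=cv2.imread('pics/t5.png')[190:310,150:350]; cv2.imwrite('pics/t5c.png',cv2.resize(a,None,fx=4,fy=4))
E
```

```text
t 5.4667 tool [0.5499 0.0165 0.0993] zang 96.01 shift [ 1.9 47.5  0.2] turn -0.0007 F [ 0.44 -0.48 -2.47] g 0.0152
```

View pics/s5c.png

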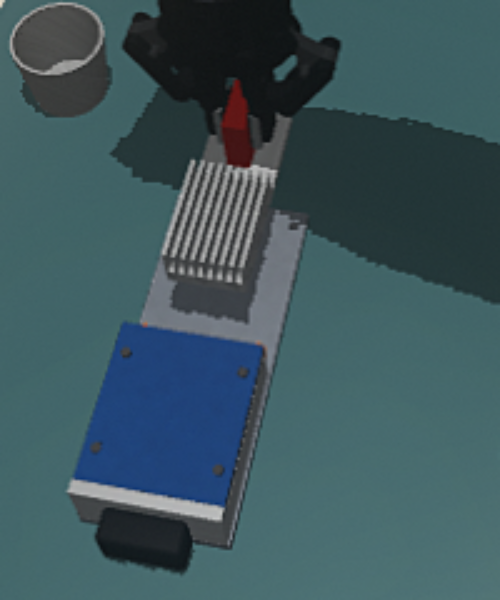

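View pics/t5c.png

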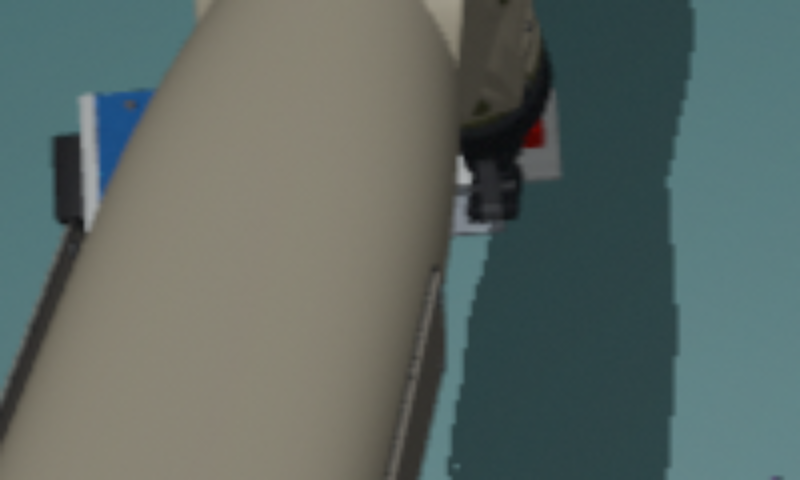

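```bash
cat > fin.py <<'E'
from h import *
def fins(d,box,zexp,tol=.008):
    P=cloud(d); h=cv2.cvtColor(d['frame'],cv2.COLOR_RGB2HSV).astype(int)
    m=np.zeros((480,640),bool); m[box[1]:box[3],box[0]:box[2]]=1
    m&=(abs(P[...,2]-zexp)<tol)&(h[...,1]<70)
    m=m.astype(np.uint8); m=cv2.morphologyEx(m,cv2.MORPH_OPEN,np.ones((3,3),np.uint8)); 
    n,l,s,c=cv2.connectedComponentsWithStats(m); i=1+np.argmax(s[1:,4]); Q=P[l==i]
    A=np.c_[Q[:,:2]-Q[:,:2].mean(0),np.ones(len(Q))]; co=np.linalg.lstsq(A,Q[:,2],rcond=None)[0]
    v,u=np.nonzero(l==i); Z=np.array([atz(d,a,b,co[2])[:2] for a,b in zip(u,v)])
    a=np.radians(96.05); e=np.array([np.cos(a),np.sin(a)]); nn=np.array([e[1],-e[0]])
    r=cv2.minAreaRect(Z.astype(np.float32)); 
    print('fins n',len(Q),'z',co[2].round(4),'slope along e',(co[:2]@e).round(3),'across',(co[:2]@nn).round(3),'rect',np.round(r[0],4),np.round(r[1],4),round(r[2],2),'lat',(np.array(r[0])@nn).round(4),'nose s',(Z@e).max().round(4), 'lat rng',np.percentile(Z@nn,[1,99]).round(4))
E
python3 - <<'E'
from fin import *
fins(load('s5.png'),(235,290,300,350),.0885)
a=np.radians(96.05);e=np.array([np.cos(a),np.sin(a)]);nn=np.array([e[1],-e[0]])
d=load('s5.png');P=cloud(d)
m=inbox(mask(d,'blue'),(200,350,295,440)); Q=rectat(d,m,.049); print('blue lat',np.percentile(Q@nn,[1,99]),np.percentile(Q@e,[1,99]))
# deck edges at rows of e between .0..03? and .06-.08
m=mask(load('side1.png'),'grey')&(abs(P[...,2]-.008)<.004); m=inbox(m,(235,300,310,380)); d0=load('side1.png');P0=cloud(d0)
m=inbox(mask(d0,'grey')&(abs(P0[...,2]-.008)<.006),(225,300,310,375)); Q=rectat(d0,m,.008); s=Q@e
for lo in np.arange(s.min(),s.max(),.012):
    k=(s>=lo)&(s<lo+.012); print('deck s',lo.round(3),np.percentile(Q[k]@nn,[1,99]).round(4),k.sum())
E
```

```text
fins n 54 z 0.0861 slope along e 0.252 across 0.102 rect [0.5566 0.0817] [0.0197 0.0144] 16.07 lat 0.5621 nose s 0.0296 lat rng [0.5514 0.5728]
blue lat [0.50814489 0.59400223] [0.09065276 0.18668963]
deck s -0.031 [0.5063 0.5951] 301
deck s -0.019 [0.5065 0.5951] 319
deck s -0.007 [0.5063 0.5953] 336
deck s 0.005 [0.506  0.5952] 341
deck s 0.017 [0.5062 0.5952] 352
deck s 0.029 [0.506  0.5953] 362
deck s 0.041 [0.5062 0.5953] 371
deck s 0.053 [0.5059 0.5952] 380
deck s 0.065 [0.5062 0.5953] 126
deck s 0.077 [0.5056 0.509 ] 6
```

```bash
python3 - <<'E'
from h import *
a=np.radians(96.05);e=np.array([np.cos(a),np.sin(a)]);nn=np.array([e[1],-e[0]])
d=load('s5.png');P=cloud(d); h=cv2.cvtColor(d['frame'],cv2.COLOR_RGB2HSV).astype(int)
m=np.zeros((480,640),bool); m[285:350,235:298]=1
m&=(P[...,2]>.076)&(P[...,2]<.1)&(h[...,1]<60)&(h[...,2]>90)
v,u=np.nonzero(m); print(len(u), np.percentile(P[m][:,2],[10,50,90]))
z0=np.median(P[m][:,2])
Q=P[m]; A=np.c_[Q[:,:2]-Q[:,:2].mean(0),np.ones(len(Q))]; co=np.linalg.lstsq(A,Q[:,2],rcond=None)[0]; print('slope',co[:2]@e,co[:2]@nn)
Z=np.array([atz(d,x,y,z0)[:2] for x,y in zip(u,v)]); s=Z@e;l=Z@nn
print('s',np.percentile(s,[0,1,50,99,100]).round(4))
for lo in np.arange(s.min(),s.max(),.008):
    k=(s>=lo)&(s<lo+.008); 
    if k.sum()>5: print(lo.round(3),np.sort(l[k])[[0,1,-2,-1]].round(4),((np.sort(l[k])[1]+np.sort(l[k])[-2])/2).round(4),k.sum())
vis=d['frame'].copy(); vis[m]=[255,0,255]; cv2.imwrite('pics/m5.png',cv2.resize(vis[270:370,220:320,::-1],None,fx=6,fy=6,interpolation=cv2.INTER_NEAREST))
E
```

```text
669 [0.0777314  0.08770828 0.08960702]
slope 0.016400882403685896 -0.04984673218471701
s [-0.0096 -0.0086  0.0266  0.0628  0.067 ]
-0.01 [0.5202 0.5206 0.5717 0.5722] 0.5461 72
-0.002 [0.5198 0.5225 0.5718 0.5723] 0.5471 73
0.006 [0.5228 0.5231 0.5724 0.5725] 0.5477 74
0.014 [0.5226 0.5227 0.5721 0.5726] 0.5474 75
0.022 [0.5229 0.5233 0.5717 0.5722] 0.5475 74
0.03 [0.5228 0.5232 0.5723 0.5724] 0.5478 70
0.038 [0.5228 0.5231 0.5721 0.5725] 0.5476 82
0.046 [0.523  0.5231 0.5726 0.5727] 0.5478 79
0.054 [0.5233 0.5237 0.5724 0.5728] 0.548 62
0.062 [0.5236 0.524  0.5647 0.571 ] 0.5443 8
```

View pics/m5.png

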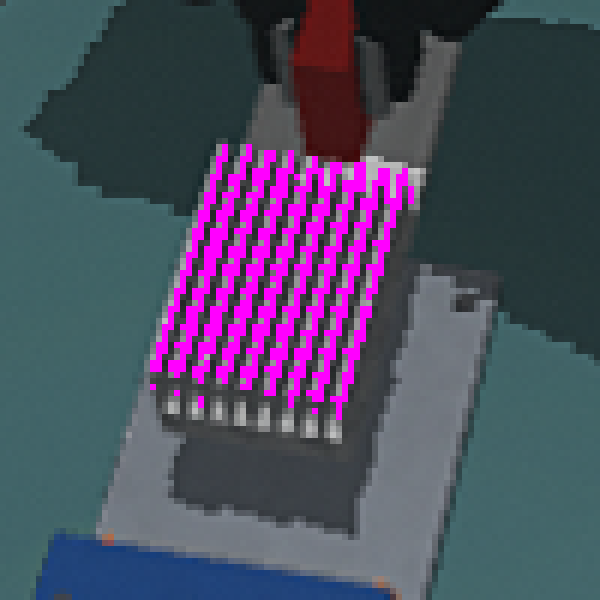

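Call:
apply_moves([
  [[0, 3.2, 15, 0, 0], [0, 3.2, 30, 0, 0], [0, 3.2, 40, 0, 0], [0, 3.2, 46, 0, 0], [0, 3.2, 46, 0, 0], [0, 3.2, 46, 0, 0]],
])

```text
time_s: 6.07
tool_pos: [0.5537, 0.0172, 0.0542]
ee_rot: [[0.994, -0.001, -0.105], [0.105, 0.0, 0.994], [-0.001, -1.0, 0.0]]
ft_force: [0.7, -0.3, -1.4]
grip_width: 0.0154
```

```bash
cat > meas.py <<'E'
from h import *
a=np.radians(96.05);e=np.array([np.cos(a),np.sin(a)]);nn=np.array([e[1],-e[0]])
def meas(f,zu):
    d=snap('side',f);P=cloud(d); h=cv2.cvtColor(d['frame'],cv2.COLOR_RGB2HSV).astype(int)
    z0=zu+.030
    m=np.zeros((480,640),bool); m[290:375,235:305]=1
    m&=(abs(P[...,2]-z0)<.012)&(h[...,1]<60)&(h[...,2]>90)
    v,u=np.nonzero(m); print(len(u), np.percentile(P[m][:,2],[10,50,90]).round(4))
    Q=P[m]; k=abs(Q[:,2]-z0)<.006; Q=Q[k]; A=np.c_[Q[:,:2]-Q[:,:2].mean(0),np.ones(len(Q))]; co=np.linalg.lstsq(A,Q[:,2],rcond=None)[0]; print('slope',co[:2]@e,co[:2]@nn)
    Z=np.array([atz(d,x,y,z0)[:2] for x,y in zip(u,v)]); s=Z@e;l=Z@nn
    print('s',np.percentile(s,[0,1,50,99,100]).round(4))
    for lo in np.arange(s.min(),s.max(),.008):
        k=(s>=lo)&(s<lo+.008)
        if k.sum()>5: q=np.sort(l[k]); print(lo.round(3),q[[0,1,-2,-1]].round(4),((q[1]+q[-2])/2).round(4),k.sum())
    S=robot.sense(); p=S['tool_pos']; print('TCP s,lat,z',p[:2]@e,p[:2]@nn,p[2],'F s,lat,z',S['ft_force'][:2]@e,S['ft_force'][:2]@nn,S['ft_force'][2],'t',S['time_s'],'T',S['wrist_torque'].round(2))
    c=d['frame'][270:400,200:330,::-1]; cv2.imwrite('pics/c_'+f,cv2.resize(c,None,fx=4.5,fy=4.5))
E
python3 -c "
from meas import *
meas('s6.png',.012)"
```

```text
664 [0.0318 0.0423 0.0442]
slope 0.0027896027136147437 -0.00531803362071678
s [-0.0093 -0.0083  0.0274  0.0646  0.0938]
-0.009 [0.5247 0.5252 0.5758 0.5763] 0.5505 70
-0.001 [0.5239 0.5243 0.5761 0.5764] 0.5502 76
0.007 [0.5266 0.5271 0.5758 0.5762] 0.5514 69
0.015 [0.5266 0.527  0.5759 0.5764] 0.5515 71
0.023 [0.5265 0.5269 0.5765 0.5767] 0.5517 77
0.031 [0.5269 0.5272 0.5762 0.5763] 0.5517 73
0.039 [0.5268 0.5268 0.576  0.5765] 0.5514 76
0.047 [0.5267 0.5271 0.5766 0.5768] 0.5519 75
0.055 [0.5271 0.5275 0.5765 0.5769] 0.552 65
0.063 [0.5301 0.5339 0.5689 0.5755] 0.5514 9
TCP s,lat,z -0.04116950891380148 0.5530356586969446 0.054720817667446776 F s,lat,z -0.5204993818798187 0.18597336676378684 -3.405297213047993 t 6.1167 T [-0.04 -0.    0.06]
```

View pics/c_s6.png

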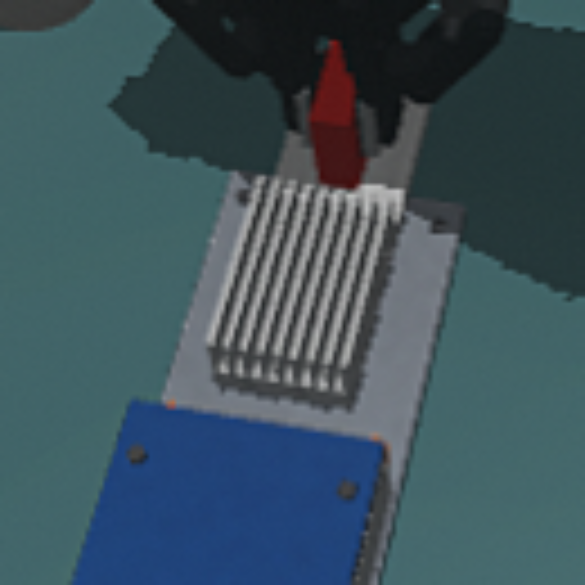

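Call:
apply_moves([
  [[0, -0.8, 2, 0, 0], [0, -0.8, 4, 0, 0], [0, -0.8, 4, 0, 0], [0, -0.8, 4, 0, 0]],
])

```text
time_s: 6.45
tool_pos: [0.5533, 0.0177, 0.0505]
ee_rot: [[0.994, 0.0, -0.106], [0.106, 0.0, 0.994], [0.0, -1.0, 0.0]]
ft_force: [0.1, 0.6, -3.4]
grip_width: 0.0156
```

Call:
apply_moves([
  [[0, 0, 0.7, 0, 0], [0, 0, 0.7, 0, 0], [0, 0, 0.7, 0, 0]],
])

```text
time_s: 6.7
tool_pos: [0.5533, 0.0177, 0.0496]
ee_rot: [[0.994, 0.0, -0.106], [0.106, 0.0, 0.994], [0.0, -1.0, 0.0]]
ft_force: [0.6, -0.8, -3.6]
grip_width: 0.0154
```

Call:
apply_moves([
  [[0, 0, 0.6, 0, 0], [0, 0, 0.6, 0, 0], [0, 0, 0.6, 0, 0]],
])

```text
time_s: 6.95
tool_pos: [0.5532, 0.0176, 0.049]
ee_rot: [[0.994, -0.0, -0.106], [0.106, 0.0, 0.994], [-0.0, -1.0, 0.0]]
ft_force: [0.4, -0.9, -3.8]
grip_width: 0.0151
```

Call:
apply_moves([
  [[0, 0, 0.4, 0, 0], [0, 0, 0.4, 0, 0], [0, 0, 0.4, 0, 0]],
])

```text
time_s: 7.2
tool_pos: [0.5533, 0.0176, 0.0489]
ee_rot: [[0.994, 0.0, -0.106], [0.106, 0.0, 0.994], [0.0, -1.0, 0.0]]
ft_force: [-1.7, 0.2, -0.2]
grip_width: 0.0153
```

```bash
python3 -c "
from meas import *
meas('s7.png',.008)"
```

```text
591 [0.0279 0.0373 0.0391]
slope -0.0037115875766740047 -0.0006050110030653464
s [-0.0081 -0.0072  0.0288  0.0671  0.0935]
-0.008 [0.5251 0.5255 0.5752 0.5754] 0.5504 66
-0.0 [0.5259 0.5263 0.5751 0.5755] 0.5507 61
0.008 [0.5258 0.5262 0.5752 0.5757] 0.5507 64
0.016 [0.5258 0.5258 0.5754 0.5755] 0.5506 64
0.024 [0.5261 0.5265 0.5752 0.5757] 0.5509 66
0.032 [0.5261 0.5265 0.5754 0.5758] 0.5509 63
0.04 [0.526  0.5264 0.5755 0.5757] 0.551 69
0.048 [0.526  0.5264 0.5754 0.5758] 0.5509 67
0.056 [0.5263 0.5267 0.5755 0.576 ] 0.5511 59
0.064 [0.5355 0.5385 0.5629 0.567 ] 0.5507 8
TCP s,lat,z -0.04083644773834076 0.5520263059132099 0.04884068657403479 F s,lat,z 0.23730302466352707 -1.264710270076409 0.9337801672170886 t 7.25 T [ 0.01  0.25 -0.02]
```

Call:
apply_moves([
  [[0, 0, -0.2, 5, 0], [0, 0, -0.2, 10, 0], [0, 0, -0.2, 15, 0], [0, 0, -0.2, 18, 0], [0, 0, -0.2, 20, 0], [0, 0, -0.2, 20, 0]],
])

```text
time_s: 7.75
tool_pos: [0.5512, 0.0384, 0.0489]
ee_rot: [[0.994, 0.0, -0.107], [0.107, 0.001, 0.994], [0.0, -1.0, 0.001]]
ft_force: [-0.3, 2.0, -1.0]
grip_width: 0.0153
```

Call:
apply_moves([
  [[0, 0, 0, 2, 0], [0, 0, 0, 4, 0], [0, 0, 0, 6, 0], [0, 0, 0, 6, 0]],
])

```text
time_s: 8.08
tool_pos: [0.5506, 0.0438, 0.0489]
ee_rot: [[0.994, 0.0, -0.106], [0.106, 0.0, 0.994], [0.0, -1.0, 0.0]]
ft_force: [1.0, -0.6, -0.2]
grip_width: 0.0151
```

Call:
apply_moves([
  [[0, 0, 0, 2, 0], [0, 0, 0, 4, 0], [0, 0, 0, 6, 0], [0, 0, 0, 6, 0]],
])

```text
time_s: 8.42
tool_pos: [0.5499, 0.0498, 0.0489]
ee_rot: [[0.994, 0.0, -0.106], [0.106, 0.0, 0.994], [0.0, -1.0, 0.0]]
ft_force: [0.3, -1.5, 0.7]
grip_width: 0.0153
```

```bash
python3 -c "
from meas import *
meas('s8.png',.008)"
```

```text
514 [0.0284 0.0374 0.0391]
slope 0.00563909348177127 0.004738269590731546
s [0.0243 0.025  0.054  0.0833 0.0935]
0.024 [0.5241 0.5245 0.5752 0.5757] 0.5499 70
0.032 [0.5237 0.5261 0.5749 0.5754] 0.5505 65
0.04 [0.526  0.5264 0.5755 0.5757] 0.551 70
0.048 [0.526  0.5263 0.5754 0.5758] 0.5508 71
0.056 [0.5259 0.5263 0.5755 0.576 ] 0.5509 67
0.064 [0.5259 0.5262 0.5757 0.5758] 0.5509 71
0.072 [0.5262 0.5266 0.5755 0.576 ] 0.551 65
0.08 [0.5265 0.5269 0.5761 0.5868] 0.5515 32
TCP s,lat,z -0.008453771970981766 0.5520450108591608 0.04885244378212615 F s,lat,z -0.36215349932461355 -0.4038304026186832 -0.8450821261941597 t 8.4667 T [-0.06 -0.08 -0.07]
```

View pics/c_s8.png

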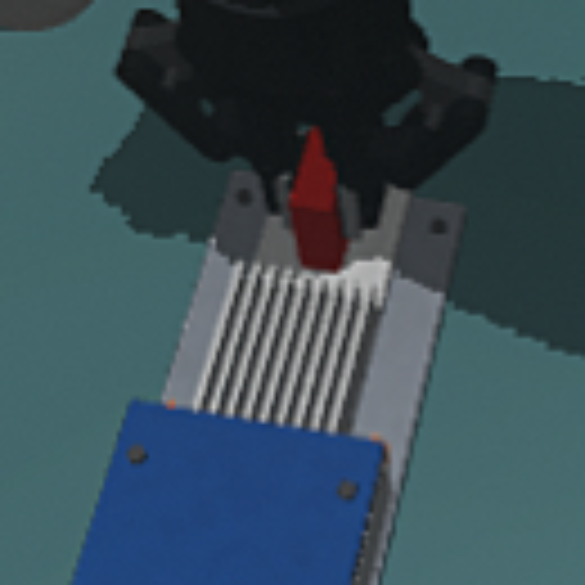

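The nose is under the cover edge with low forces. I'll continue gently.

Call:
apply_moves([
  [[0, 0, 0, 2, 0], [0, 0, 0, 4, 0], [0, 0, 0, 6, 0], [0, 0, 0, 6, 0]],
])

```text
time_s: 8.8
tool_pos: [0.5492, 0.0558, 0.0488]
ee_rot: [[0.994, 0.0, -0.106], [0.106, 0.0, 0.994], [0.0, -1.0, 0.0]]
ft_force: [0.7, -0.4, 1.8]
grip_width: 0.0153
```

Call:
apply_moves([
  [[0, 0, 0, 2, 0], [0, 0, 0, 4, 0], [0, 0, 0, 6, 0], [0, 0, 0, 8, 0], [0, 0, 0, 8, 0]],
])

```text
time_s: 9.22
tool_pos: [0.5484, 0.0638, 0.0488]
ee_rot: [[0.994, 0.0, -0.106], [0.106, 0.0, 0.994], [0.0, -1.0, 0.0]]
ft_force: [0.1, -0.6, 0.8]
grip_width: 0.0149
```

Call:
apply_moves([
  [[0, 0, 0, 1, 0], [0, 0, 0, 2, 0], [0, 0, 0, 3, 0], [0, 0, 0, 4, 0], [0, 0, 0, 4, 0]],
])

```text
time_s: 9.63
tool_pos: [0.548, 0.0675, 0.0489]
ee_rot: [[0.994, 0.0, -0.106], [0.106, 0.0, 0.994], [0.0, -1.0, 0.0]]
ft_force: [0.6, -2.4, 1.0]
grip_width: 0.0152
```

```bash
python3 -c "
from meas import *
meas('s9.png',.008)"
```

```text
374 [0.0284 0.0372 0.0387]
slope 0.004314513563029248 0.00040942602790757226
s [0.0422 0.0429 0.0634 0.0836 0.0935]
0.042 [0.5256 0.526  0.5752 0.5757] 0.5506 75
0.05 [0.5259 0.526  0.5754 0.5758] 0.5507 67
0.058 [0.5259 0.5263 0.5755 0.5757] 0.5509 71
0.066 [0.5258 0.5262 0.5754 0.5758] 0.5508 74
0.074 [0.5262 0.5266 0.5755 0.576 ] 0.551 69
0.082 [0.5265 0.528  0.5757 0.5868] 0.5518 15
TCP s,lat,z 0.009357462231020257 0.5520722736671665 0.04887454338220059 F s,lat,z -1.6064753375075087 -1.03204706776863 1.4565539842274655 t 9.6833 T [-0.37 -0.11 -0.05]
```

Call:
apply_moves([
  [[0, 0, 0, 1, 0], [0, 0, 0, 2, 0], [0, 0, 0, 3, 0], [0, 0, 0, 3, 0]],
])

```text
time_s: 10.02
tool_pos: [0.5477, 0.0705, 0.0489]
ee_rot: [[0.994, 0.0, -0.106], [0.106, 0.0, 0.994], [0.0, -1.0, 0.0]]
ft_force: [1.2, -1.9, 0.9]
grip_width: 0.0151
```

Call:
apply_moves([
  [[0, 0, 0, 0.7, 0], [0, 0, 0, 0.7, 0], [0, 0, 0, 0.7, 0]],
])

```text
time_s: 10.27
tool_pos: [0.5476, 0.0711, 0.0489]
ee_rot: [[0.994, 0.0, -0.106], [0.106, 0.0, 0.994], [0.0, -1.0, 0.0]]
ft_force: [0.1, -1.9, 1.5]
grip_width: 0.0152
```

Call:
apply_moves([
  [[0, 0, 0, 0.7, 0], [0, 0, 0, 0.7, 0]],
])

```text
time_s: 10.43
tool_pos: [0.5475, 0.0717, 0.0489]
ee_rot: [[0.994, 0.0, -0.106], [0.106, -0.0, 0.994], [0.0, -1.0, -0.0]]
ft_force: [0.6, -2.1, 2.7]
grip_width: 0.0155
```

Call:
apply_moves([
  [[0, 0, 0, 0.7, 0], [0, 0, 0, 0.7, 0]],
])

```text
time_s: 10.6
tool_pos: [0.5475, 0.0724, 0.0488]
ee_rot: [[0.994, 0.0, -0.106], [0.106, 0.0, 0.994], [0.0, -1.0, -0.0]]
ft_force: [1.0, -2.9, 2.0]
grip_width: 0.0153
```

Call:
apply_moves([
  [[0, 0, -0.2, 0.7, 0], [0, 0, -0.2, 0.7, 0]],
])

```text
time_s: 10.77
tool_pos: [0.5472, 0.0734, 0.0489]
ee_rot: [[0.994, -0.0, -0.106], [0.106, 0.001, 0.994], [-0.0, -1.0, 0.001]]
ft_force: [0.8, -1.6, 0.3]
grip_width: 0.0151
```

Call:
apply_moves([
  [[0, 0, 0, 0.7, 0], [0, 0, 0, 0.7, 0]],
])

```text
time_s: 10.93
tool_pos: [0.5471, 0.074, 0.0489]
ee_rot: [[0.994, -0.0, -0.106], [0.106, 0.0, 0.994], [-0.0, -1.0, 0.0]]
ft_force: [1.1, -1.4, 1.0]
grip_width: 0.0153
```

Call:
apply_moves([
  [[0, 0, 0, 0.4, 0], [0, 0, 0, 0.8, 0]],
])

```text
time_s: 11.1
tool_pos: [0.547, 0.0747, 0.0489]
ee_rot: [[0.994, -0.0, -0.106], [0.106, 0.0, 0.994], [-0.0, -1.0, 0.0]]
ft_force: [-0.1, -2.2, 0.4]
grip_width: 0.0151
```

Call:
apply_moves([
  [[0, 0, 0, 0.4, 0], [0, 0, 0, 0.8, 0]],
])

```text
time_s: 11.27
tool_pos: [0.547, 0.0752, 0.0489]
ee_rot: [[0.994, -0.0, -0.106], [0.106, -0.001, 0.994], [-0.0, -1.0, -0.0]]
ft_force: [0.6, -3.7, -0.2]
grip_width: 0.0154
```

Call:
apply_moves([
  [[0, 0, 0, 0.0, 0], [0, 0, 0, 0, 0]],
])

```text
time_s: 11.43
tool_pos: [0.547, 0.0752, 0.0489]
ee_rot: [[0.994, -0.0, -0.106], [0.106, -0.0, 0.994], [-0.0, -1.0, -0.0]]
ft_force: [0.8, -3.3, -1.2]
grip_width: 0.0151
```

Call:
apply_moves([
  [[0, 0, 0, 0.3, 0], [0, 0, 0, 0.3, 0]],
])

```text
time_s: 11.6
tool_pos: [0.547, 0.0753, 0.0489]
ee_rot: [[0.994, -0.0, -0.106], [0.106, -0.001, 0.994], [-0.0, -1.0, -0.001]]
ft_force: [0.7, -4.6, -0.3]
grip_width: 0.0153
```

Call:
apply_moves([
  [[0, 0, 0, 0.4, 0], [0, 0, 0, 0.4, 0], [0, 0, 0, 0.4, 0]],
])

```text
time_s: 11.85
tool_pos: [0.5471, 0.0753, 0.049]
ee_rot: [[0.994, 0.0, -0.105], [0.105, -0.002, 0.994], [-0.0, -1.0, -0.002]]
ft_force: [0.3, -5.6, 0.1]
grip_width: 0.0151
```

Call:
apply_moves([
  [[0, 0, 0, 0.4, 0], [0, 0, 0, 0.8, 0], [0, 0, 0, 0.8, 0]],
])

```text
time_s: 12.1
tool_pos: [0.5472, 0.0754, 0.0491]
ee_rot: [[0.994, 0.0, -0.105], [0.105, -0.003, 0.994], [-0.0, -1.0, -0.003]]
ft_force: [0.4, -9.6, -0.6]
grip_width: 0.0152
```

```bash
python3 -c "
from meas import *
meas('s10.png',.008)"
```

```text
306 [0.0284 0.0374 0.0391]
slope 0.008739967279576656 0.003955121378237969
s [0.0501 0.0505 0.0666 0.0836 0.0935]
0.05 [0.5252 0.5256 0.5749 0.5754] 0.5502 75
0.058 [0.5259 0.5263 0.5755 0.5757] 0.5509 73
0.066 [0.5258 0.5262 0.5754 0.5758] 0.5508 71
0.074 [0.5258 0.5262 0.575  0.5755] 0.5506 71
0.082 [0.5265 0.5326 0.5757 0.5868] 0.5541 13
TCP s,lat,z 0.01727968480394112 0.5520474844574861 0.04907280378144843 F s,lat,z -8.66876600912251 -0.5491295024039895 0.47865213429097864 t 12.15 T [-1.67 -0.13  0.18]
```

View pics/c_s10.png

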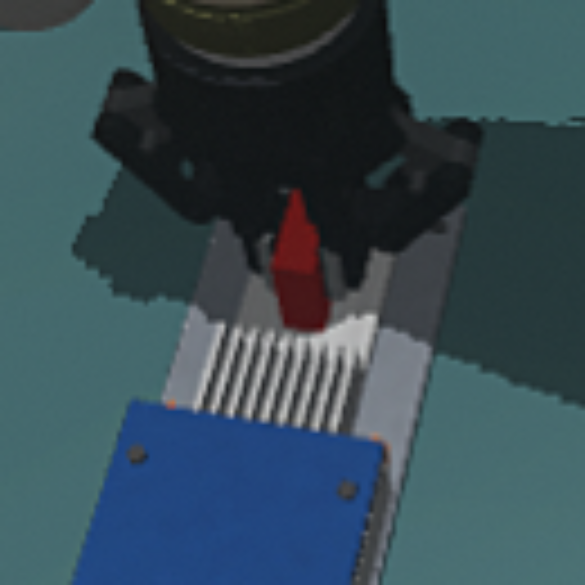

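A rigid block at about 31 mm depth took 9 N while the tool crept only about 0.1 mm. To tell a stop from a jam, I'll back off, shift sideways a little and touch again.

Call:
apply_moves([
  [[0, 0, 0, -1.5, 0], [0, 0, 0, -3, 0], [0, 0.5, 0, -4, 0], [0, 0.5, 0, -4, 0], [0, 0.5, 0, -4, 0]],
])

```text
time_s: 12.57
tool_pos: [0.5476, 0.0735, 0.0489]
ee_rot: [[0.994, -0.001, -0.106], [0.106, 0.001, 0.994], [-0.0, -1.0, 0.001]]
ft_force: [-0.6, 1.9, -0.4]
grip_width: 0.0151
```

Call:
apply_moves([
  [[0, 0, 0, 0.5, 0], [0, 0, 0, 1, 0], [0, 0, 0, 1.5, 0], [0, 0, 0, 1.5, 0]],
])

```text
time_s: 12.9
tool_pos: [0.5477, 0.0744, 0.0489]
ee_rot: [[0.994, -0.0, -0.106], [0.106, -0.0, 0.994], [-0.0, -1.0, -0.0]]
ft_force: [-0.9, -1.4, -1.4]
grip_width: 0.0154
```

Call:
apply_moves([
  [[0, 0, 0, 0.5, 0], [0, 0, 0, 1, 0], [0, 0, 0, 1, 0]],
])

```text
time_s: 13.15
tool_pos: [0.5477, 0.0753, 0.0489]
ee_rot: [[0.994, 0.0, -0.106], [0.106, -0.0, 0.994], [0.0, -1.0, -0.0]]
ft_force: [0.2, -1.5, -1.7]
grip_width: 0.0152
```

Call:
apply_moves([
  [[0, 0, 0, 0.5, 0], [0, 0, 0, 0.5, 0], [0, 0, 0, 0.5, 0]],
])

```text
time_s: 13.4
tool_pos: [0.5477, 0.0753, 0.049]
ee_rot: [[0.994, 0.0, -0.105], [0.105, -0.001, 0.994], [0.0, -1.0, -0.001]]
ft_force: [0.2, -5.1, -2.2]
grip_width: 0.0152
```

Call:
apply_moves([
  [[0, 0, 0, 0.5, 0], [0, 0, 0, 0.5, 0], [0, 0, 0, 0.5, 0]],
])

```text
time_s: 13.65
tool_pos: [0.5477, 0.0754, 0.0491]
ee_rot: [[0.994, 0.0, -0.105], [0.105, -0.002, 0.994], [0.0, -1.0, -0.002]]
ft_force: [-0.5, -7.9, -1.7]
grip_width: 0.0152
```

Contact came at the same place (TCP y = 0.0753) with a 0.5 mm sideways shift, and it is rigid, so this is the stop. I'll relax the push, recentre and release.

Call:
apply_moves([
  [[0, -0.4, 0.2, -0.8, 0], [0, -0.4, 0.2, -0.8, 0], [0, -0.4, 0.2, -0.8, 0]],
])

```text
time_s: 13.9
tool_pos: [0.5476, 0.0753, 0.0489]
ee_rot: [[0.994, 0.001, -0.105], [0.105, -0.0, 0.994], [0.001, -1.0, -0.0]]
ft_force: [0.3, -4.8, -1.6]
grip_width: 0.0152
```

```bash
python3 -c "
from meas import *
meas('s11.png',.008)"
```

```text
317 [0.028  0.0372 0.0388]
slope 0.004874499574743092 0.005836442710689582
s [0.0502 0.0505 0.0668 0.0836 0.0935]
0.05 [0.5244 0.5248 0.5758 0.576 ] 0.5503 79
0.058 [0.5263 0.5267 0.5757 0.5761] 0.5512 74
0.066 [0.5262 0.5266 0.5758 0.5763] 0.5512 76
0.074 [0.5266 0.5269 0.576  0.5761] 0.5514 73
0.082 [0.5265 0.528  0.5757 0.5868] 0.5518 12
TCP s,lat,z 0.01716410244660756 0.5524579981293823 0.04896086161198729 F s,lat,z -4.7664970567430265 1.4619093921964406 -1.0536915119300083 t 13.95 T [-0.97 -0.3  -0.06]
```

Call:
apply_moves([
  [[50, 0, 0, 0, 0], [50, 0, 0, 0, 0], [50, 0, 0, 0, 0], [50, 0, 0, 0, 0], [50, 0, 0, 0, 0], [50, 0, 0, 0, 0]],
])

```text
time_s: 14.45
tool_pos: [0.5471, 0.0758, 0.0488]
ee_rot: [[0.994, 0.0, -0.106], [0.106, 0.0, 0.994], [0.0, -1.0, 0.0]]
ft_force: [-0.9, 0.0, 0.8]
grip_width: 0.0501
```

```bash
python3 -c "
from meas import *
meas('s12.png',.008)"
```

```text
309 [0.0283 0.0373 0.0392]
slope 0.005428656228549812 0.0053941902643038254
s [0.0502 0.0505 0.0669 0.0836 0.0935]
0.05 [0.5244 0.5248 0.5758 0.576 ] 0.5503 79
0.058 [0.5263 0.5267 0.5757 0.5761] 0.5512 69
0.066 [0.5262 0.5266 0.5758 0.5763] 0.5512 72
0.074 [0.5266 0.5269 0.576  0.5761] 0.5514 74
0.082 [0.5265 0.528  0.5757 0.5868] 0.5518 12
TCP s,lat,z 0.017703498733022772 0.5520860322124561 0.04882736219736807 F s,lat,z 0.40341413561161754 -0.30655506105224467 0.6366537846139665 t 14.5 T [-0.05  0.04 -0.06]
```

View pics/c_s12.png

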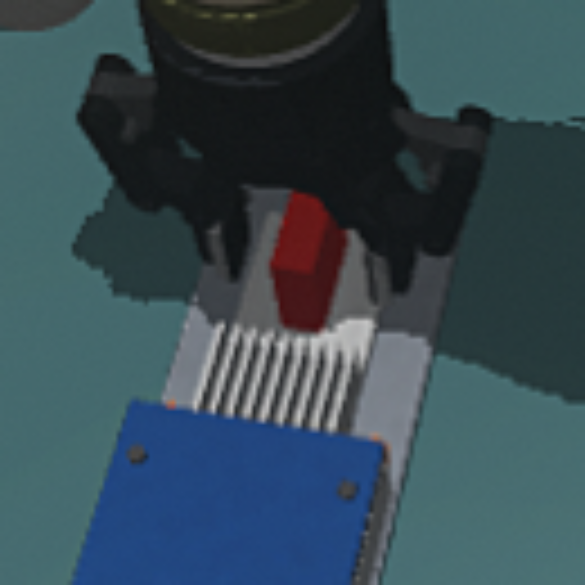

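The module was released without moving and the jaws are clear on both sides. I'll retract straight up.

Call:
apply_moves([
  [[50, 0, -10, 0, 0], [50, 0, -30, 0, 0], [50, 0, -60, 0, 0], [50, 0, -100, 0, 0], [50, 0, -140, 0, 0], [50, 0, -160, 0, 0], [50, 0, -160, 0, 0]],
])

```text
time_s: 15.08
tool_pos: [0.5502, 0.0756, 0.2156]
ee_rot: [[0.994, 0.011, -0.106], [0.106, 0.0, 0.994], [0.011, -1.0, -0.001]]
ft_force: [0.5, 0.6, 0.3]
grip_width: 0.0496
```

Call:
apply_moves([
  [[50, 0, 0, -40, 0], [50, 0, 0, -80, 0], [50, 0, 0, -120, 0], [50, 0, 0, -160, 0], [50, 0, 0, -160, 0], [50, 0, 0, -160, 0]],
])

```text
time_s: 15.58
tool_pos: [0.5638, -0.0857, 0.2082]
ee_rot: [[0.995, -0.001, -0.102], [0.102, 0.001, 0.995], [-0.001, -1.0, 0.001]]
ft_force: [0.4, 0.9, -0.1]
grip_width: 0.0499
```

```bash
python3 - <<'E'
from meas import *
meas('s13.png',.008)
d=load('s13.png'); P=cloud(d)
m=inbox(mask(d,'red')&(abs(P[...,2]-.06)<.006)&(d['frame'][...,0]>130),(230,270,300,345)); Q=rectat(d,m,.060); c,an,s=mom(Q); print('rib',c,an,s,'s',c@e,'lat',c@nn,'depth',c@e+.103-.0895)
t=snap('top','t13.png')
for n,dd,o in(('top',t,load('top1.png')),('side',d,load('side1.png'))):
    df=cv2.absdiff(dd['frame'],o['frame']).max(2)
    for q,b in (('cup',(280,130,330,180)),('fan',(200,125,245,165)),('sd',(360,148,445,172))) if n=='top' else (('cup',(180,225,230,282)),('fan',(115,320,175,375)),('sd',(232,145,275,215))):
        print(n,q,(df[b[1]:b[3],b[0]:b[2]]>40).sum())
E
```

```text
301 [0.0293 0.0373 0.0391]
slope -0.015020766025886215 8.329806073965394e-05
s [-0.0053  0.0503  0.0663  0.0836  0.0935]
0.043 [0.5326 0.5341 0.5634 0.5747] 0.5487 6
0.051 [0.5244 0.5248 0.5758 0.576 ] 0.5503 78
0.059 [0.5263 0.5267 0.5757 0.5761] 0.5512 67
0.067 [0.5262 0.5266 0.5758 0.5763] 0.5512 70
0.075 [0.5265 0.5266 0.576  0.5761] 0.5513 68
0.083 [0.5059 0.5326 0.5691 0.5868] 0.5508 8
TCP s,lat,z -0.14312509826909897 0.5515493138853304 0.20827649899943226 F s,lat,z -0.33469203121452545 0.40450028267143745 -0.6563222207062196 t 15.6333 T [ 0.02 -0.01  0.04]
rib [0.54605767 0.07570088] 96.0327716897664 [0.03900588 0.01501456] s 0.01772678919574005 lat 0.5509948879868876 depth 0.03122678919574004
top cup 2109
top fan 0
top sd 0
side cup 0
side fan 0
side sd 823
```

View pics/s13.png

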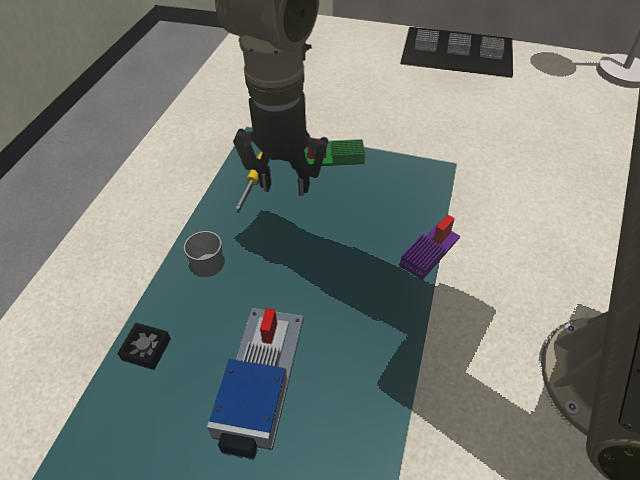

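The module sits in the slot with its rib at (268,325) in the side view. The cup (203,252), fan (145,345) and screwdriver (252,180) are where they were. The differing pixels are only the arm hiding one object in each view.

```bash
python3 -c "
from workcell import robot
print(robot.hand_in())"
```

```text
the job is handed in; nothing more can be done
None
```

I slid the aluminium module into the dock until it met a rigid stop, let go, retracted the arm and handed the job in at about 15.6 s. No verdict came back.

- **Stop:** It lies about 31 mm past the mouth. The force rose to about 9.6 N on the wrist with almost no movement. After backing off and shifting 0.5 mm sideways, I met the same block within 0.1 mm, so I took it as the stop and not a jam. I eased the push to about 5 N before releasing. 31 mm is close to the 30 mm lower end of the stated range, and I did not push harder to test it further.
- **Placement:** In the last side view the rib is at 96.03° against 96.05° for the slot, centred within about 0.5 mm. The fin tops are at about 37 mm, against the 38 mm expected for lying flat on the deck, and opening the jaws did not move the module.
- **Tilt reading:** The fin-slope readings scattered between about -0.015 and +0.009 rad, so they only bound the tilt loosely. They stay well under the 0.04 rad limit.
- **Bystanders:** The fan is unchanged in the top and side views. The cup and the screwdriver are unchanged in one view each, because the arm hid them in the other.
- **Camera disagreement:** The top and side cameras differed by about 1 mm on the dock's centre line. I lined the module up using the side camera.

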